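Latch the fume damper at half open and start the fan

TASK

Set the fume extraction for wiping down prints: with a fingertip, push the orange paddle of the damper's sprung shutter well past half way, then let go so that it springs back and latches half open on the stop pin. Then press the green fan button fully down and let it come up. Only push and press: do not pinch the paddle, do not start the fan before the shutter is latched, and leave the bottle, funnel and cup where they are.

Things in the scene. Friction and masses are not known exactly. Their poses are not given: they have to be found in the camera images.
- damper: White flat extraction box fixed to the bench, 260 x 170 mm, 60 mm high, grey hose at its far (+x) end. Origin: centre of its underside. +x is the direction in which the shutter is pushed, +y the side of the stop pin. On its top: a 70 mm square barred opening, two guide rails along x, 94 mm apart (tops at 72 mm above the bench), and a dark pin housing (top at 80 mm).
- shutter (a joint): Shutter travel along the damper's +x, in m: 0 shut (start), 0.035 half open on the stop pin, 0.065 end stop. A spring pushes it back: 3 N at 0, 7 N at the end, up to 6 N more when pushed fast or over the pin's ramp. The pin drops in once travel passes about 0.041: let go from 0.045 to 0.065, it returns by itself to 0.035 and stays; let go earlier, it springs shut. Pushing again does no harm.
- paddle_face (a point): Centre of the near (-x) face of the upright orange paddle at the shutter's near edge: push here. Paddle 100 mm wide (y), 16 mm thick, from 74 to 107 mm above the bench; this point is at 90 mm and moves with the shutter; axes as the damper's. On the robot's side of it, shut, are 2 mm of shutter plate (top at 65 mm) and 32 mm of the box's top (at 60 mm). Touching both faces at once is a pinch.
- stop_pin (a joint): Sideways travel of the sprung steel stop pin (10 mm across, red end knob on the damper's +y side), in m: 0 fully in, about 0.011 when the shutter's brass tooth pushes it out. The shutter is latched when it stands at 0.035 with the pin back in (below 0.003). The pin works by itself.
- fan_switch: Grey switch box fixed to the bench, 85 x 85 mm, 45 mm high; origin at the centre of its underside. It stands to the left or the right of the damper.
- fan_button_top (a point): Centre of the top of the green fan button (28 mm across) in the middle of the switch box, 67 mm above the bench when up; it goes down with the button. Its black collar is 40 mm across, its top 57 mm above the bench.
- fan_button (a joint): Travel of the fan button downwards, in m: 0 up, 0.006 fully down; it springs back. 1.5 N starts it, 5 N holds it fully down; it counts as pressed beyond 0.0045.
- resin_bottle: Grey resin bottle with black cap, 70 mm across, 190 mm high, 0.6 kg; origin at the centre of its underside.
- funnel: Yellow funnel standing on its mouth, spout up, 92 mm across, 100 mm high; origin at the centre of its underside.
- cup: Blue open cup, about 76 mm across, 90 mm high; origin at the centre of its underside. It stands on the side of the damper where the switch is not.

How it is judged:
On the way, in this order (a step that is already met when the one before it is completed fails the run):
1. the shutter is pushed past the stop pin (value of joint shutter above 0.042 m and contact force between the fingers and shutter above 0.5 N), for 0.05 s.
2. the shutter, let go, has come back and rests half open on the pin (value of joint shutter between 0.032 and 0.0385 m and value of joint stop_pin below 0.003 m and contact force between each of the arm, the fingers and damper below 0.2 N), for 0.3 s.
3. the fan button is pressed fully down (value of joint fan_button above 0.0045 m), for 0.05 s.
At the end, for the whole second after the job is handed in: The shutter rests latched half open (32 to 38.5 mm of travel, stop pin in), the green button is up again, and the bottle, funnel and cup are upright within 20 mm of where they stood (value of joint shutter between 0.032 and 0.0385 m and value of joint stop_pin below 0.003 m and velocity of joint shutter between -0.01 and 0.01 m/s and value of joint fan_button below 0.0015 m and distance of each of resin_bottle, funnel, cup from where it was at the start of the episode below 0.02 m and angle between each of resin_bottle, funnel, cup's own z axis and vertical below 0.2 rad); the robot touches nothing.
It fails at once if the paddle is pinched between the fingers (contact force between the fingers and shutter_c6 above 0.5 N and contact force between the fingers and shutter_c7 above 0.5 N).
It fails at once if the fan is started while the shutter is not latched half open (value of joint fan_button above 0.0045 m and not (value of joint shutter between 0.032 and 0.0385 m)).
It fails at once if the bottle, funnel or cup is displaced, lifted or tipped (distance of any of resin_bottle, funnel, cup from where it was at the start of the episode above 0.02 m or angle between any of resin_bottle, funnel, cup's own z axis and vertical above 0.3 rad).
It also fails if it takes over 43 s, if anything falls off the work surface, if the arm or the gripper's body presses on something with over 40 N, if the wrist force passes 120 N, or if a joint passes its speed limit or range.

ROBOT

A 6-joint arm with a two-finger parallel gripper is mounted at the origin on the work surface. World frame = base frame: x ahead of the robot, y to its left, z up, the work surface at z = 0. Lengths are in m, angles in rad, forces in N, time in s.
With the tool pointing down it reaches from about 0.35 to 0.85 m from the base axis. Payload 8.1 kg.
Tool frame: the origin (TCP) lies on the mounting face of the last link; the fingertips stand 186 mm ahead of it and the grasp point (between the pads) lies 167 mm ahead of it; z points along the fingers, y is the line along which they close (so a half turn about z gives the same grasp; the last joint's range is limited). The gripper opens to 93 mm and grips with 3 to 60 N. Pads are 15 mm wide; open, the fingers measure 128 mm over their backs; the gripper's body (75 mm by 188 mm) begins 65 mm behind the grasp point.
Start: joints at [1.06, 0.13, 1.488, -0, 1.523, -0.085], TCP at [0.248, 0.546, 0.405] pointing down, gripper open.
Joint ranges: [-2.96, 2.96], [-0.89, 2.26], [0.02, 2.5], [-1.34, 4.48], [0, 2.73], [-2.66, 2.66]. Speed limits (rad/s): [2.39, 2.39, 2.79, 3.14, 3.14, 3.14].

INTERFACE

Orientations are given as a rotation vector (axis times angle).
In Python, from plant import read_state, read_camera, camera_params, close_job gives the robot as it stands. The module is installed in compiled form; this text tells all that it offers.
- The arm moves only by the tool servo_tool, never from a script. Its argument "increments" is a list of rows, each an object with "slide": the shift along the tool's x, y, z in mm, a list of three; "dr": the turn, a rotation vector about the tool's x, y, z in rad, a list of three; "jaw": the closure, from 0 (fully open) to 1 (shut). In form: [{"slide": [x, y, z], "dr": [ax, ay, az], "jaw": jaw}, ...]. A call has 1 to 20 rows; each row is the pose to reach, as a shift and turn from the pose commanded when the call began, along the tool's axes at that moment; what a row does not reach only later rows make up. A row lasts 1/10 s, in which the tool goes at most 50 mm and 8.59 degrees, less where a joint would pass 70% of its speed; a pose out of reach is approached as far as the arm can. A call with a gripper value outside its range is refused whole. The fingers move at their own pace and stop on an object; "force" is the grip in N (left out, the last holds). Time passes only in rows, so rows that repeat a pose let the fingers close. It gives the time, the measured TCP pose, the force, the opening and the grip force at its end, in the units of the state.
- read_state(): the state, without advancing time (a new reading comes with each control period).
- read_camera(name): name is "scene" or "top" or "wrist"; returns (picture, depth): 400x640x3 uint8, red, green, blue; 400x640 float32, m along the optical axis (not along the pixel's ray), 0 where there is no reading.
- camera_params(name): a dict with "fx", "fy", "cx", "cy" (pixels), "rvec" (rotation vector, rad) and "tvec" (3), from world to camera coordinates, as OpenCV has them. Camera axes: x right, y down, z forward; pixel columns grow to the right and rows downward; lengths in m; the calibration is good to about 2 mm. A picture is of the moment at which its call begins: read the wrist's pose just before it. camera_params takes no time and is no camera call; for the wrist camera it gives the pose at the moment of the call.
- close_job(): hands the job in; it is judged then, once.
The state is a dict: "t": time; "q": joint angles; "dq": joint speeds; "joint_torque": joint torques, N m; "tool_pos": TCP position; "orientation": TCP orientation; "force": force on the tool from outside, world axes, zero at the start; "wrist_torque": the same for the moment, N m; "opening": finger opening in m; "gripper_force": force on a finger pad.
Only numpy, scipy, OpenCV 4.12 (cv2) and the standard library are available. Lean on these libraries where they do the work, as an engineer would, in place of code of your own. Each camera call takes 0.05 s, during which the arm holds its last target. There are 200 camera calls.

## Working session

There is one attempt and no reset: what is moved stays moved. The work goes in short steps, Python scripts to look and compute and a tool call to move; the robot and the scene stay as the last step left them, time stands still between calls to the robot, and variables do not carry over. Pictures are saved under pics/ and viewed, at most 10 in all, crops included, and the job is handed in when it is done.

Besides the shell and the picture viewer there is one more tool, called after ">>>" as name([rows], argument=value, ...), one row to a line, values as JSON. servo_tool: Moves the arm, as the interface text tells. Its arguments: {"type":"object","properties":{"increments":{"type":"array"},"force":{"type":"number"}},"required":["increments"]}

```bash
mkdir -p pics; cat > h.py <<'E'
import numpy as np, cv2
from plant import read_state, read_camera, camera_params, close_job
def save(n,im): cv2.imwrite(f'pics/{n}.png',im[:,:,::-1])
def P(name):
    c=camera_params(name); R=cv2.Rodrigues(np.array(c['rvec'],float))[0]
    return c,R,np.array(c['tvec'],float)
def world(name,depth):
    c,R,t=P(name); v,u=np.mgrid[:400,:640]
    p=np.stack([(u-c['cx'])/c['fx']*depth,(v-c['cy'])/c['fy']*depth,depth],-1)
    return (p-t)@R
def ray(name,u,v,z):
    c,R,t=P(name); d=np.array([(u-c['cx'])/c['fx'],(v-c['cy'])/c['fy'],1])@R; o=-t@R
    return o+d*(z-o[2])/d[2]
E
python3 - <<'E'
from h import *
s=read_state(); print(s['t'],s['tool_pos'],s['orientation'],s['force'],s['opening'])
for n in ['top','scene']:
    im,d=read_camera(n); save(n+'0',im); np.savez(n+'0.npz',im=im,d=d)
E
```

```text
0.0 [0.24771471 0.54621902 0.40369469] [-6.63697377e-01 -3.07015771e+00  2.79712751e-03] [-0.50607654 -0.07163474 -0.14015785] 0.0932708964196008
```

View pics/top0.png

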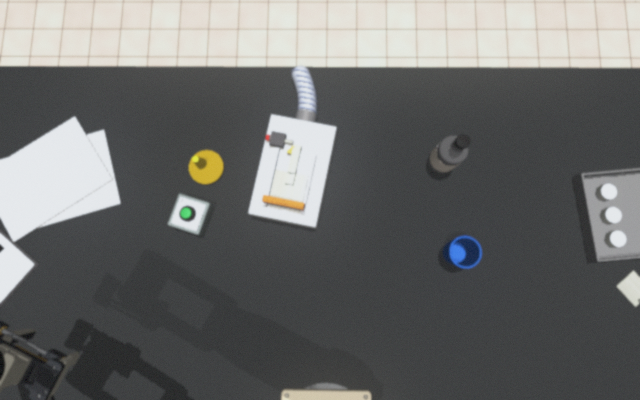

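View pics/scene0.png

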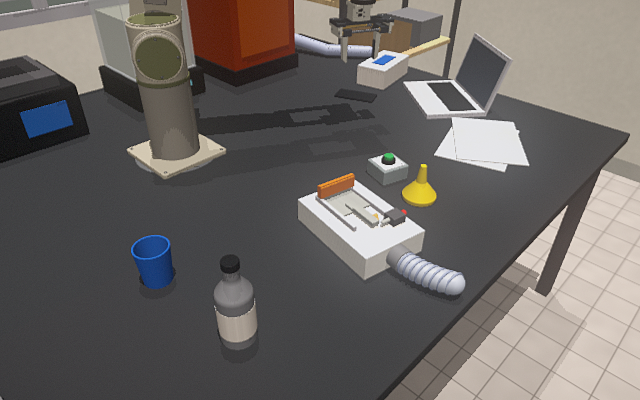

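The top view shows the paddle at (284,203), the green button at (187,213), the funnel at (206,167), the bottle at about (447,155) and the cup at (464,252). The scene view shows the same layout, with the switch on the damper's +y side.

```bash
cat > m.py <<'E'
from h import *
for n in ['top','scene']:
    z=np.load(n+'0.npz'); im,d=z['im'],z['d']; W=world(n,d); hsv=cv2.cvtColor(im,cv2.COLOR_RGB2HSV)
    H,S,V=[hsv[...,i].astype(int) for i in range(3)]
    roi=(np.abs(W[...,0]-.6)<.5)&(np.abs(W[...,1]-.0)<.6)&(d>0)&(W[...,2]>-.02)&(W[...,2]<.25)
    for k,m,h in [('orange',(H>5)&(H<18)&(S>180)&(V>120),.107),('green',(H>50)&(H<80)&(S>120),.067),('yellow',(H>20)&(H<30)&(S>180)&(V>100),.05),('blue',(H>105)&(H<125)&(S>150),.09)]:
        m=(m&roi).astype(np.uint8); nn,lab,st,c=cv2.connectedComponentsWithStats(m)
        i=1+np.argmax(st[1:,4]); mm=lab==i
        w=W[mm]; cc=c[i]
        print(n,k,st[i],cc.round(1),'ray',ray(n,*cc,h).round(4),'med',np.median(w,0).round(4),'z',np.percentile(w[:,2],[5,95]).round(3))
        if k=='orange':
            cn=max(cv2.findContours(mm.astype(np.uint8),0,1)[0],key=cv2.contourArea); r=cv2.minAreaRect(cn)
            b=cv2.boxPoints(r); print(' box',b.round(1).tolist(),[ray(n,*p,.107)[:2].round(4).tolist() for p in b])
    for lo,hi,nm in [(.05,.066,'damper'),(.035,.05,'switch')]:
        m=(roi&(S<60)&(V>130)&(W[...,2]>lo)&(W[...,2]<hi)).astype(np.uint8)
        nn,lab,st,c=cv2.connectedComponentsWithStats(m); 
        if nn>1:
            i=1+np.argmax(st[1:,4]); w=W[lab==i][:,:2].astype(np.float32); r=cv2.minAreaRect(w); print(n,nm,st[i,4],r)
E
python3 m.py
```

```text
Traceback (most recent call last):
  File "m.py", line 8, in <module>
    i=1+np.argmax(st[1:,4]); mm=lab==i
        ~~~~~~~~~^^^^^^^^^^
ValueError: attempt to get argmax of an empty sequence
```

```bash
python3 - <<'E'
from h import *
for n in ['top','scene']:
    z=np.load(n+'0.npz'); im,d=z['im'],z['d']; W=world(n,d)
    c,R,t=P(n); print(n,c,'cam pos',-t@R)
    for u,v in ([(284,203),(187,213),(300,300)] if n=='top' else [(337,187),(389,158)]): print(im[v,u],d[v,u],W[v,u],ray(n,u,v,.1))
E
```

```text
top {'fx': 417.2701367515921, 'fy': 417.2701367515921, 'cx': 324.46730113019385, 'cy': 195.33579857728216, 'rvec': array([ 2.14491234, -2.12630869,  0.14140916]), 'tvec': array([0.00504597, 0.5813704 , 1.00789278])} cam pos [ 0.42468126 -0.00881282  1.08325113]
[218 159  82] 0.98960847 [0.5531533  0.10481722 0.10373629] [0.55364335 0.10525066 0.1       ]
[ 95 218 125] 1.0264678 [0.53123746 0.34743943 0.06756941] [0.52783514 0.33606435 0.1       ]
[66 66 65] 1.0597315 [ 0.31907324  0.07042825 -0.00308058] [0.32909425 0.06290917 0.1       ]
scene {'fx': 475.56599716493696, 'fy': 475.56599716493696, 'cx': 320.6672091672863, 'cy': 203.79303174299727, 'rvec': array([ 2.05789291,  0.84005031, -0.41231536]), 'tvec': array([-0.44078895, -0.15972121,  1.44979555])} cam pos [ 1.19257761 -0.61672509  0.72050102]
[160  94  56] 1.1440567 [0.5654292  0.10354205 0.08809161] [0.57723852 0.08997928 0.1       ]
[ 69 147  85] 1.3053613 [0.54685135 0.336858   0.0657763 ] [0.58060468 0.2870124  0.1       ]
```

```bash
sed -i "s/('orange'.*\]:/('orange',(H>3)\&(H<20)\&(S>120)\&(V>120),.107),('green',(H>50)\&(H<80)\&(S>100),.067),('yellow',(H>20)\&(H<30)\&(S>130)\&(V>100),.05),('blue',(H>105)\&(H<125)\&(S>130),.09)]:/" m.py; python3 m.py
```

```text
top orange [263 196  41  13 254] [282.8 202.1] ray [0.5548 0.1074 0.107 ] med [0.5551 0.108  0.1053] z [0.101 0.109]
 box [[262.29998779296875, 201.1999969482422], [263.70001220703125, 194.89999389648438], [303.6000061035156, 203.3000030517578], [302.20001220703125, 209.60000610351562]] [[0.5567, 0.1559], [0.5718, 0.1532], [0.5523, 0.0581], [0.5373, 0.061]]
top green [180 207  12  12 107] [185.8 212.7] ray [0.5321 0.3506 0.067 ] med [0.5315 0.3514 0.0663] z [0.06  0.069]
top yellow [188 150  36  35 930] [206.1 167. ] ray [0.651  0.3118 0.05  ] med [0.6521 0.3147 0.0283] z [0.01  0.077]
top blue [443 235  39  34 985] [463.2 251.8] ray [ 0.4427 -0.3176  0.09  ] med [ 0.4436 -0.337   0.0453] z [0.001 0.09 ]
top damper 5956 ((0.716420590877533, 0.0768582746386528), (0.17057663202285767, 0.4064966142177582), 78.96748352050781)
top switch 859 ((0.5323074460029602, 0.35272079706192017), (0.08434643596410751, 0.08364701271057129), 73.72885131835938)
scene orange [317 173  38  26 523] [335.5 185.3] ray [0.5768 0.0849 0.107 ] med [0.5629 0.1014 0.0942] z [0.075 0.106]
 box [[314.20001220703125, 185.8000030517578], [352.29998779296875, 171.5], [357.20001220703125, 184.6999969482422], [319.1000061035156, 199.0]] [[0.5432, 0.0478], [0.5643, 0.1595], [0.611, 0.1233], [0.5886, 0.0175]]
scene green [384 153  10   7  57] [388.4 156. ] ray [0.5401 0.3429 0.067 ] med [0.5383 0.348  0.0648] z [0.059 0.067]
scene yellow [402 164  35  43 816] [419.6 190. ] ray [0.6848 0.2859 0.05  ] med [0.6728 0.3068 0.0289] z [0.005 0.089]
scene blue [ 131  235   43   54 1739] [153.4 260.4] ray [ 0.49   -0.3419  0.09  ] med [ 0.463  -0.3273  0.0604] z [0.007 0.088]
scene damper 4163 ((0.7155667543411255, 0.07596652209758759), (0.17445914447307587, 0.40810564160346985), 79.08967590332031)
scene switch 1155 ((0.7250686883926392, 0.02147236466407776), (0.431349515914917, 0.09256669878959656), 9.600326538085938)
```

```bash
cat >> h.py <<'E'
from scipy.spatial.transform import Rotation as Ro
TIP=.186
def plan(tip,yaw_y=None):
    """tool-frame slide (mm) and dr bringing fingertip centre to tip, tool down, tool y at world angle yaw_y"""
    s=read_state(); R=Ro.from_rotvec(s['orientation']); p=np.array(s['tool_pos'])
    if yaw_y is None: Rt=R
    else:
        y=np.array([np.cos(yaw_y),np.sin(yaw_y),0]); z=np.array([0,0,-1.]); Rt=Ro.from_matrix(np.stack([np.cross(y,z),y,z],1))
    pt=np.array(tip)-Rt.apply([0,0,TIP])
    print('t',s['t'],'tip now',(p+R.apply([0,0,TIP])).round(4),'slide',(R.inv().apply(pt-p)*1000).round(1),'dr',(R.inv()*Rt).as_rotvec().round(4),'F',np.round(s['force'],2))
E
python3 - <<'E'
from h import *
plan([.508,.117,.2],np.deg2rad(78.7))
E
```

```text
t 0.1 tip now [0.2476 0.546  0.2178] slide [-414.3 -283.4   18.2] dr [-0.0016 -0.0003 -0.2285] F [-0.08  0.63  1.01]
```

>>> servo_tool([
  {"slide": [-30,-20,2],"dr": [0,0,-0.02],"jaw": 1},
  {"slide": [-65,-44,4],"dr": [0,0,-0.04],"jaw": 1},
  {"slide": [-100,-68,5],"dr": [0,0,-0.06],"jaw": 1},
  {"slide": [-135,-92,6],"dr": [0,0,-0.08],"jaw": 1},
  {"slide": [-170,-116,8],"dr": [0,0,-0.1],"jaw": 1},
  {"slide": [-205,-140,9],"dr": [0,0,-0.12],"jaw": 1},
  {"slide": [-240,-164,10],"dr": [0,0,-0.14],"jaw": 1},
  {"slide": [-275,-188,12],"dr": [0,0,-0.16],"jaw": 1},
  {"slide": [-310,-212,13],"dr": [0,0,-0.18],"jaw": 1},
  {"slide": [-345,-236,15],"dr": [0,0,-0.2],"jaw": 1},
  {"slide": [-380,-260,16],"dr": [0,0,-0.215],"jaw": 1},
  {"slide": [-400,-274,17],"dr": [0,0,-0.2285],"jaw": 1},
  {"slide": [-414,-283,18],"dr": [0,0,-0.2285],"jaw": 1},
  {"slide": [-414,-283,18],"dr": [0,0,-0.2285],"jaw": 1},
  {"slide": [-414,-283,18],"dr": [0,0,-0.2285],"jaw": 1},
  {"slide": [-414,-283,18],"dr": [0,0,-0.2285],"jaw": 1},
], force=10)

```text
t: 1.7
tool_pos: [0.5075, 0.1187, 0.3867]
orientation: [-0.308, -3.126, -0.0]
force: [0.0, 0.7, 0.1]
opening: 0.0004
gripper_force: 0.0
```

```bash
cat > w.py <<'E'
from h import *
import sys
im,d=read_camera('wrist'); n=sys.argv[1]; save(n,im); W=world('wrist',d); c,R,t=P('wrist')
print('cam',(-t@R).round(3),'opening',read_state()['opening'])
hsv=cv2.cvtColor(im,cv2.COLOR_RGB2HSV); H,S,V=[hsv[...,i].astype(int) for i in range(3)]
for k,m,h in [('orange',(H>3)&(H<20)&(S>120)&(V>100),.107),('green',(H>50)&(H<80)&(S>100),.067)]:
    nn,lab,st,cc=cv2.connectedComponentsWithStats(m.astype(np.uint8))
    if nn<2: print(k,'none'); continue
    i=1+np.argmax(st[1:,4]); mm=lab==i; top=mm&(d>0)&(np.abs(W[...,2]-h)<.004)
    print(k,st[i],cc[i].round(1),'zrange',np.percentile(W[mm][:,2],[2,98]).round(4),'n',top.sum())
    if top.sum()>5: print('  rect world',cv2.minAreaRect(W[top][:,:2].astype(np.float32)),'ray ctr',ray('wrist',*np.argwhere(top).mean(0)[::-1],h).round(4))
E
python3 w.py w1; python3 -c "
from h import *
plan([.508,.117,.2],np.deg2rad(78.7))"
```

```text
cam [0.44  0.132 0.367] opening 0.0005258618501895636
orange [  32  362  445   30 7739] [271.7 378.7] zrange [0.3098 0.3171] n 0
green [565 157  30  31 690] [579.3 172. ] zrange [0.0652 0.069 ] n 686
  rect world ((0.5329342484474182, 0.349195271730423), (0.025385571643710136, 0.02560891956090927), 29.52371597290039) ray ctr [0.5328 0.3489 0.067 ]
t 1.75 tip now [0.5075 0.1189 0.2007] slide [-0.8 -1.7  0.7] dr [ 0.0002 -0.0003  0.0013] F [-0.32 -1.13  0.14]
```

View pics/w1.png

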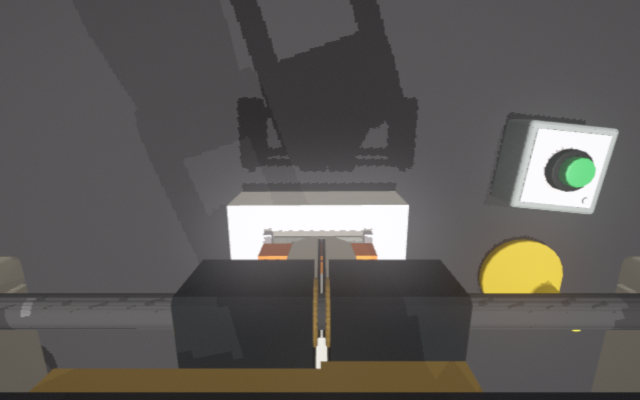

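The wrist view shows the switch button at (579,172) and the damper's near edge at columns 229–407. The paddle ends are at 258 and 377, centred near the closed fingers at 322, and the damper edge is level in the image. I'll check the dark block's depth before descending.

```bash
python3 - <<'E'
from h import *
im,d=read_camera('wrist'); W=world('wrist',d)
for u,v in [(250,265),(250,300),(200,300),(400,265),(322,250),(300,245),(322,240),(350,250),(322,300),(318,235),(318,200),(262,250),(372,250),(240,225),(400,225)]: print(u,v,im[v,u],W[v,u].round(4))
# damper near edge at z=.06 by ray
for u in (229,407): print(ray('wrist',u,205,.06).round(4))
for r in (244,247,250,252,255,258): print(r,[ (W[r,u]).round(3).tolist() for u in (264,372)])
E
```

```text
250 265 [82 80 81] [0.4701 0.1089 0.2934]
250 300 [62 60 62] [0.4712 0.1116 0.308 ]
200 300 [56 57 59] [0.4686 0.1028 0.3096]
400 265 [79 77 78] [0.4764 0.1434 0.2945]
322 250 [101  87  84] [0.5006 0.1204 0.2172]
300 245 [140 134 127] [0.497  0.1103 0.2147]
322 240 [108 105 104] [0.5007 0.1204 0.2037]
350 250 [139 133 126] [0.5019 0.1334 0.2202]
322 300 [78 77 75] [0.4783 0.1245 0.3006]
318 235 [177 171 165] [0.5485 0.1075 0.06  ]
318 200 [156 151 145] [0.5191 0.1132 0.0414]
262 250 [143 102  87] [0.5414 0.0595 0.0918]
372 250 [143 102  87] [0.5592 0.1533 0.0936]
240 225 [253 252 255] [0.5238 0.0371 0.0616]
400 225 [253 253 255] [0.5536 0.186  0.0607]
[0.5031 0.0315 0.06  ]
[0.5355 0.1952 0.06  ]
244 [[0.541, 0.059, 0.079], [0.56, 0.155, 0.079]]
247 [[0.541, 0.06, 0.086], [0.56, 0.154, 0.086]]
250 [[0.541, 0.061, 0.093], [0.559, 0.153, 0.094]]
252 [[0.542, 0.062, 0.097], [0.559, 0.153, 0.099]]
255 [[0.542, 0.063, 0.103], [0.559, 0.152, 0.104]]
258 [[0.544, 0.063, 0.105], [0.562, 0.151, 0.104]]
```

The paddle's near face is centred at about (0.550, 0.107) with yaw −11.1°, and the fingertips are 36 mm short of it. Next I descend to tip z ≈ 0.083.

>>> servo_tool([
  {"slide": [0,-1,25],"dr": [0,0,0],"jaw": 1},
  {"slide": [0,-2,60],"dr": [0,0,0],"jaw": 1},
  {"slide": [0,-3,90],"dr": [0,0,0],"jaw": 1},
  {"slide": [0,-3,108],"dr": [0,0,0],"jaw": 1},
  {"slide": [0,-3,117],"dr": [0,0,0],"jaw": 1},
  {"slide": [0,-3,117],"dr": [0,0,0],"jaw": 1},
  {"slide": [0,-3,117],"dr": [0,0,0],"jaw": 1},
])

```text
t: 2.5
tool_pos: [0.5077, 0.1152, 0.2708]
orientation: [0.308, 3.125, 0.001]
force: [0.0, 0.0, 0.1]
opening: 0.0007
gripper_force: 0.0
```

>>> servo_tool([
  {"slide": [-10,0,0],"dr": [0,0,0],"jaw": 1},
  {"slide": [-20,0,0],"dr": [0,0,0],"jaw": 1},
  {"slide": [-28,0,0],"dr": [0,0,0],"jaw": 1},
  {"slide": [-33,0,0],"dr": [0,0,0],"jaw": 1},
  {"slide": [-38,0,0],"dr": [0,0,0],"jaw": 1},
  {"slide": [-42,0,0],"dr": [0,0,0],"jaw": 1},
  {"slide": [-46,0,0],"dr": [0,0,0],"jaw": 1},
  {"slide": [-46,0,0],"dr": [0,0,0],"jaw": 1},
])

```text
t: 3.3
tool_pos: [0.5525, 0.1058, 0.2695]
orientation: [-0.309, -3.125, 0.0]
force: [-5.1, 0.8, 3.2]
opening: 0.0003
gripper_force: 2.3
```

Contact came where expected, with about 5 N. I'll push on to roughly 55 mm of travel.

>>> servo_tool([
  {"slide": [-5,0,0],"dr": [0,0,0],"jaw": 1},
  {"slide": [-10,0,0],"dr": [0,0,0],"jaw": 1},
  {"slide": [-15,0,0],"dr": [0,0,0],"jaw": 1},
  {"slide": [-20,0,0],"dr": [0,0,0],"jaw": 1},
  {"slide": [-25,0,0],"dr": [0,0,0],"jaw": 1},
  {"slide": [-30,0,0],"dr": [0,0,0],"jaw": 1},
  {"slide": [-35,0,0],"dr": [0,0,0],"jaw": 1},
  {"slide": [-40,0,0],"dr": [0,0,0],"jaw": 1},
  {"slide": [-44,0,0],"dr": [0,0,0],"jaw": 1},
  {"slide": [-46,0,0],"dr": [0,0,0],"jaw": 1},
  {"slide": [-46,0,0],"dr": [0,0,0],"jaw": 1},
  {"slide": [-46,0,0],"dr": [0,0,0],"jaw": 1},
])

```text
t: 4.5
tool_pos: [0.5971, 0.097, 0.2694]
orientation: [-0.309, -3.124, -0.0]
force: [-6.2, 1.5, 3.9]
opening: 0.0003
gripper_force: 3.2
```

```bash
python3 - <<'E'
from h import *
s=read_state(); print(s['tool_pos'],s['force'])
ims=[]
im,d=read_camera('top'); W=world('top',d); hsv=cv2.cvtColor(im,cv2.COLOR_RGB2HSV); H,S,V=[hsv[...,i].astype(int) for i in range(3)]
im2,d2=read_camera('scene'); save('s1',cv2.resize(im2[130:300,250:480],None,fx=3,fy=3))
W=world('scene',d2);hsv=cv2.cvtColor(im2,cv2.COLOR_RGB2HSV); H,S,V=[hsv[...,i].astype(int) for i in range(3)]
z=np.load('scene0.npz'); h0=cv2.cvtColor(z['im'],cv2.COLOR_RGB2HSV).astype(int); W0=world('scene',z['d'])
for Wi,hh,b in [(W0,h0,0),(W,hsv.astype(int),1)]:
    m=(hh[...,0]>3)&(hh[...,0]<20)&(hh[...,1]>120)&(hh[...,2]>100)&(Wi[...,2]>.08)&(Wi[...,2]<.112)&(abs(Wi[...,1]-.1)<.1)
    w=Wi[m]; print(m.sum(),np.median(w,0),'along x', np.percentile(w[:,:2]@[.981,-.193],[50,97]))
E
```

```text
[0.59713163 0.09704787 0.26939006] [-6.23421042  1.48226796  3.92346352]
437 [0.56279977 0.10023135 0.09770409] along x [0.53355105 0.53713861]
442 [0.61956095 0.08937851 0.09704675] along x [0.59110788 0.59445554]
```

View pics/s1.png

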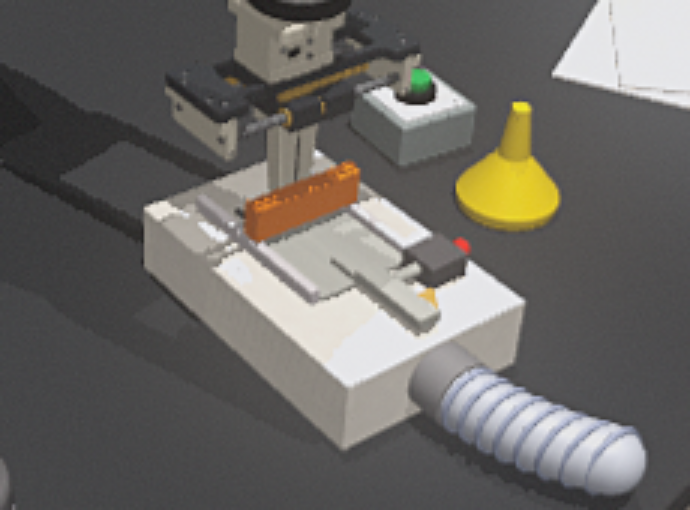

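The crop shows the paddle (300,200) pushed by the closed fingertips. Depth gives 57 mm of travel, well past the pin. Now I release by backing off.

>>> servo_tool([
  {"slide": [10,0,0],"dr": [0,0,0],"jaw": 1},
  {"slide": [25,0,0],"dr": [0,0,0],"jaw": 1},
  {"slide": [45,0,0],"dr": [0,0,0],"jaw": 1},
  {"slide": [62,0,0],"dr": [0,0,0],"jaw": 1},
  {"slide": [72,0,0],"dr": [0,0,0],"jaw": 1},
  {"slide": [78,0,0],"dr": [0,0,0],"jaw": 1},
  {"slide": [78,0,-10],"dr": [0,0,0],"jaw": 1},
  {"slide": [78,0,-35],"dr": [0,0,0],"jaw": 1},
  {"slide": [78,0,-60],"dr": [0,0,0],"jaw": 1},
  {"slide": [78,0,-70],"dr": [0,0,0],"jaw": 1},
  {"slide": [78,0,-70],"dr": [0,0,0],"jaw": 1},
  {"slide": [78,0,-70],"dr": [0,0,0],"jaw": 1},
])

```text
t: 5.8
tool_pos: [0.5212, 0.1119, 0.3392]
orientation: [-0.31, -3.126, 0.0]
force: [-0.4, 0.6, -0.7]
opening: 0.0005
gripper_force: 0.0
```

```bash
cat > chk.py <<'E'
from h import *
import sys
im2,d2=read_camera('scene'); save(sys.argv[1],cv2.resize(im2[130:300,250:480],None,fx=3,fy=3))
W=world('scene',d2);hh=cv2.cvtColor(im2,cv2.COLOR_RGB2HSV).astype(int)
m=(hh[...,0]>3)&(hh[...,0]<20)&(hh[...,1]>120)&(hh[...,2]>100)&(W[...,2]>.08)&(W[...,2]<.112)&(abs(W[...,1]-.1)<.1)
print('shutter est', np.percentile(W[m][:,:2]@[.981,-.193],[50,97])-[.53355,.53714])
plan([.533,.349,.115],np.deg2rad(78.9))
E
python3 chk.py s2
```

```text
shutter est [0.03479475 0.03476154]
t 5.85 tip now [0.5206 0.1118 0.1525] slide [ 34.5 234.9  37.4] dr [-0.0006 -0.0016 -0.0036] F [ 0.47 -0.5   0.09]
```

View pics/s2.png

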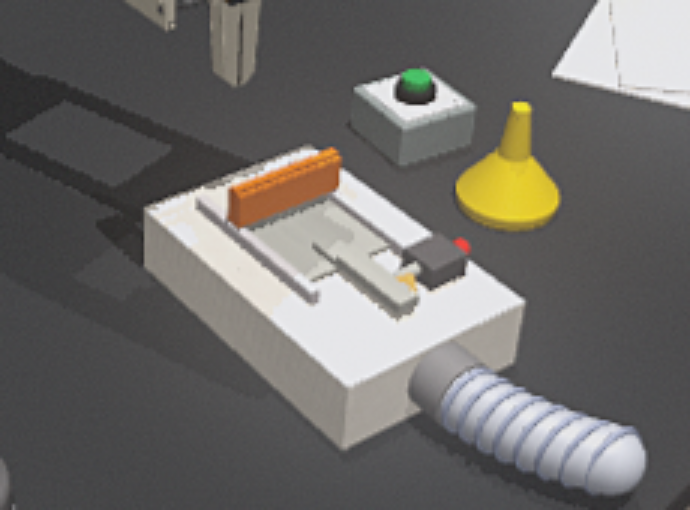

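Depth puts the shutter at 34.8 mm with the pin's red knob in (462,247): latched. Next I move over the button and descend to tip z ≈ 0.085.

>>> servo_tool([
  {"slide": [4,25,0],"dr": [0,0,0],"jaw": 1},
  {"slide": [9,60,0],"dr": [0,0,0],"jaw": 1},
  {"slide": [14,95,0],"dr": [0,0,0],"jaw": 1},
  {"slide": [19,130,0],"dr": [0,0,0],"jaw": 1},
  {"slide": [24,165,0],"dr": [0,0,0],"jaw": 1},
  {"slide": [29,200,5],"dr": [0,0,0],"jaw": 1},
  {"slide": [33,225,20],"dr": [0,0,0],"jaw": 1},
  {"slide": [34.5,235,40],"dr": [0,0,0],"jaw": 1},
  {"slide": [34.5,235,60],"dr": [0,0,0],"jaw": 1},
  {"slide": [34.5,235,67],"dr": [0,0,0],"jaw": 1},
  {"slide": [34.5,235,67],"dr": [0,0,0],"jaw": 1},
  {"slide": [34.5,235,67],"dr": [0,0,0],"jaw": 1},
])

```text
t: 7.05
tool_pos: [0.5335, 0.3489, 0.2729]
orientation: [-0.31, -3.126, 0.0]
force: [0.2, 0.7, -0.7]
opening: 0.0003
gripper_force: 0.0
```

```bash
sed -i 's/\.115\]/.061]/' chk.py; python3 chk.py s3
```

```text
shutter est [0.03470012 0.03453697]
t 7.1 tip now [0.534  0.3491 0.0877] slide [ 0.8 -0.2 26.7] dr [ 0.0008  0.0009 -0.0041] F [ 0.14 -0.4   0.25]
```

View pics/s3.png

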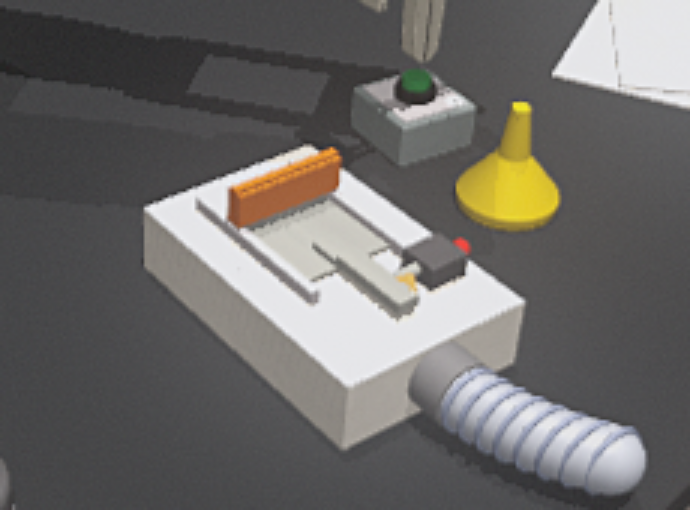

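The fingertips (422,55) hang just above the green button (415,80). I'll press slowly.

>>> servo_tool([
  {"slide": [0,0,6],"dr": [0,0,0],"jaw": 1},
  {"slide": [0,0,12],"dr": [0,0,0],"jaw": 1},
  {"slide": [0,0,17],"dr": [0,0,0],"jaw": 1},
  {"slide": [0,0,20],"dr": [0,0,0],"jaw": 1},
  {"slide": [0,0,22],"dr": [0,0,0],"jaw": 1},
  {"slide": [0,0,23],"dr": [0,0,0],"jaw": 1},
  {"slide": [0,0,23],"dr": [0,0,0],"jaw": 1},
])

```text
t: 7.8
tool_pos: [0.5332, 0.3491, 0.2498]
orientation: [-0.309, -3.126, 0.001]
force: [-1.7, -2.6, 3.4]
opening: 0.0007
gripper_force: 1.7
```

Contact now reads about 3.4 N, roughly half way down. I'll go down a bit more and hold.

>>> servo_tool([
  {"slide": [0,0,1],"dr": [0,0,0],"jaw": 1},
  {"slide": [0,0,2],"dr": [0,0,0],"jaw": 1},
  {"slide": [0,0,3],"dr": [0,0,0],"jaw": 1},
  {"slide": [0,0,3.5],"dr": [0,0,0],"jaw": 1},
  {"slide": [0,0,3.5],"dr": [0,0,0],"jaw": 1},
])

```text
t: 8.3
tool_pos: [0.5334, 0.3493, 0.2473]
orientation: [0.309, 3.126, 0.0]
force: [-4.6, -3.8, 10.8]
opening: 0.0005
gripper_force: 5.4
```

10.8 N at tip z 0.0613 means the button is bottomed. Now release and rise clear.

>>> servo_tool([
  {"slide": [0,0,0],"dr": [0,0,0],"jaw": 1},
  {"slide": [0,0,-6],"dr": [0,0,0],"jaw": 1},
  {"slide": [0,0,-20],"dr": [0,0,0],"jaw": 1},
  {"slide": [0,0,-45],"dr": [0,0,0],"jaw": 1},
  {"slide": [0,0,-80],"dr": [0,0,0],"jaw": 1},
  {"slide": [0,0,-110],"dr": [0,0,0],"jaw": 1},
  {"slide": [0,0,-120],"dr": [0,0,0],"jaw": 1},
  {"slide": [0,0,-120],"dr": [0,0,0],"jaw": 1},
  {"slide": [0,0,-120],"dr": [0,0,0],"jaw": 1},
])

```text
t: 9.2
tool_pos: [0.533, 0.3491, 0.3647]
orientation: [-0.309, -3.125, 0.001]
force: [0.9, -0.5, -0.8]
opening: 0.0008
gripper_force: 0.0
```

```bash
python3 chk.py s4; python3 w.py w2 | grep -A1 green
```

```text
shutter est [0.03485328 0.03434619]
t 9.25 tip now [0.5324 0.3487 0.1779] slide [ -0.4   0.3 116.9] dr [-0.002  -0.0024 -0.0036] F [-0.12 -0.46 -0.89]
green [308 185  32  32 777] [323.3 200.4] zrange [0.0644 0.0686] n 763
  rect world ((0.5329949259757996, 0.3499816358089447), (0.0259449053555727, 0.026697728782892227), 61.40426254272461) ray ctr [0.5327 0.35   0.067 ]
```

View pics/s4.png

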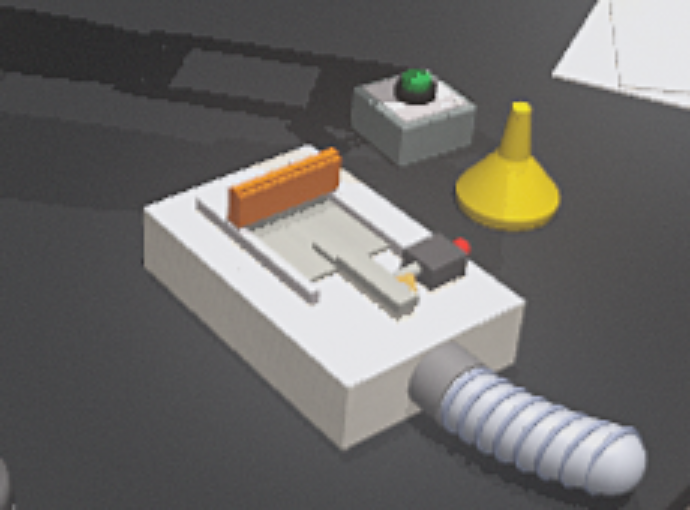

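The shutter is latched at about 34.8 mm, the button is up again (top at about 67 mm) at (415,80), the funnel hasn't moved, and the robot is clear. Handing in.

```bash
python3 -c "
from plant import close_job
print(close_job())"
```

```text
the job is handed in; nothing more can be done
None
```

The job is handed in: the shutter was pushed to about 57 mm and sprang back to latch at about 35 mm, then the green button was pressed fully down and came up again; the hand-in gave no verdict.

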